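# Clamp the gauge post to the loading frame with a U-bolt

### The arm

A 6-joint arm with a two-finger parallel gripper is mounted at the origin on the work surface. World frame = base frame: x ahead of the robot, y to its left, z up, the work surface at z = 0. Lengths are in m, angles in rad, forces in N, time in s.
With the tool pointing down it reaches from about 0.275 to 0.825 m from the base axis. Payload 4.9 kg.
Tool frame: the origin (TCP) lies midway between the tips of the shut fingers; the grasp point (between the pads) lies 19 mm behind it (bot.grip_depth is the distance from the TCP to the grasp point, in m); y points along the fingers, x is the direction in which the jaws open and shut, and the axes are right-handed (so a half turn about y gives the same grasp; the last joint's range is limited). The gripper opens to 85 mm and grips with 20 to 120 N. Pads are 22 mm wide; open, the fingers measure 114 mm over their backs; the gripper's body (76 mm by 85 mm) begins 54 mm behind the grasp point. The pads swing forward as they close: fully open they stand 13 mm farther back than shut.
Start: joints at [-1.408, 0.326, -0.193, 1.052, 0, 1.437], TCP at [0.161, -0.526, 0.231] pointing down, gripper open.
Joint ranges: [-2.65, 2.65], [-0.97, 1.79], [-1.3, 1.35], [-1.93, 2.1], [-1.47, 1.37], [-3.14, 3.14]. Speed limits (rad/s): [2.57, 2.57, 3.14, 3.14, 3.14, 3.14].

### API

Orientations are given as a unit quaternion [w, x, y, z].
In Python, from cell import bot gives the robot as it stands. Calls block until the motion is done:
- bot.move_pose(position, orientation): joint-space move of the TCP to a pose.
- bot.move_linear(position, speed=0.15, rotation=None, until_force=None): straight line of the TCP; rotation=None keeps the orientation; speed is the mean speed in m/s. With until_force (N) it stops when the force on the tool has changed by that much, and returns True; else False.
- bot.goto_joints(angles): joint-space move.
- bot.set_gripper(opening, grasp_force=None): opening from 0.0 (shut) to 1.0 (fully open); grasp_force is the grip in N (None keeps the last); returns when the fingers have stopped.
- bot.wait(seconds).
- bot.solve_ik(position, orientation): joint angles nearest the present ones, or None.
- bot.camera(name): name is "side" or "top" or "wrist"; returns the picture (384x512x3 uint8, red, green, blue); there is no depth.
- bot.calibration(name): a dict with "mtx" (3x3 intrinsics, pixels), "extrinsics" (4x4, takes a point from world to camera coordinates); the wrist camera has in their place "hand_eye" (4x4, takes a point from camera to tool coordinates, whose origin is the TCP and whose axes are the tool frame's). Camera axes: x right, y down, z forward; pixel columns grow to the right and rows downward; lengths in m; the calibration is good to about 2 mm. A picture is of the moment at which its call begins: read the wrist's pose just before it. calibration takes no time and is no camera call.
A pose or a line that the arm cannot do raises bot.PlanningError and nothing moves.
- bot.close_job(): hands the job in, once; it reports no verdict.
Trained networks look in the newest picture that a camera, given by its name, has taken for a name from the list of things; names that differ only in an ending like _2 or _b are one class to them, and where a whole thing is asked for, a point or a joint stands for the part that bears it (a point fixed in the world has none). Each returns a list of dicts, best first, with "confidence" (0 to 1); they miss things now and then, are a little off and sometimes report something else, mostly with a low value. They report only what shows in the picture. A call takes as long as a camera call. They do not tell look-alikes from the thing itself.
- bot.search_frame(camera, thing): "bbox" ([left, top, width, height] in pixels, round what is visible of it).
Readings, each from a call of its own:
- bot.read_clock(): time.
- bot.read_joint_positions(): joint angles.
- bot.read_joint_vel(): joint speeds.
- bot.read_joint_efforts(): joint torques, N m.
- bot.read_position(): TCP position.
- bot.read_tool_rot(): TCP orientation.
- bot.read_ft_force(): force on the tool from outside, world axes, zero at the start.
- bot.read_moment(): the same for the moment, N m.
- bot.read_gripper_width(): opening from 0.0 (shut) to 1.0 (fully open).
Only numpy, scipy, OpenCV 4.12 (cv2) and the standard library are available. Lean on these libraries where they do the work, as an engineer would, in place of code of your own. Each camera call takes 0.05 s, during which the arm holds its last target.

### The job

Swing the red dust cover aside on its pin, about a quarter turn until it stops, so that the bolt hole under it is clear. Then take the brass U-bolt from its blue holder, pass its two legs around the sloping gauge post and through the two holes of the clamp plate, push it fully home so that its crown rests on the post, and let go. Leave the jar, the tin and the steel weight where they stand.

Things in the scene. Friction and masses are not known exactly. Their poses are not given: they have to be found in the camera images.
- plate: Aluminium clamp plate, fixed on a green wedge-shaped frame, 20 mm thick. Its face slopes 32 degrees, falling towards the robot, and reaches from x = -55 to +75, y = -48 to +92 mm. Origin: on the upper face, midway between the two bolt holes. x points up the slope (away from the robot), y left along the face (level), z out of the face (up and towards the robot). Open space below the holes.
- hole_left (a point): Mouth centre of the left bolt hole, x = 0, y = +20 mm on the plate's face; a through hole along plate z, 11.5 mm wide with a 2 mm chamfer, under the dust cover at the start.
- hole_right (a point): Mouth centre of the right bolt hole, x = 0, y = -20 mm on the plate's face; same size, never covered.
- post (a point): Top line of the fixed steel gauge post, straight above the plate's origin (x = y = 0, z = 46 mm in its frame). The post, 26 mm in diameter, runs along plate x from x = -70 to +155 mm between the two holes, its axis 33 mm above the face. Two dark saddles carry it at x = -40 and +45 mm (each 16 mm along x, 32 mm wide, 22 mm high).
- gauge (a point): Centre of the dial of the fixed gauge at the post's upper end (x = +130, y = -85, z = 45 mm in the plate's frame). Gauge and its clamp take up x = +75 to +157, y = -112 to +18 mm, up to 51 mm above the face.
- cover (a joint): Swing angle (rad) of the flat red dust cover on its pin: 0 = its 25 mm disc lies squarely over the left hole; grows to the stop at 1.65 as the disc swings down the slope and the knob, at its other end, up the slope, in the plane of the face. It is 9 mm high at most, but for the knob. A friction pin (0.04 N m) holds it where it is left. The disc is clear of the hole beyond 0.9.
- ubolt: Brass-coloured square-bend U-bolt of 8 mm round bar, 82 mm high, 48 mm wide. Origin midway between the leg tips; z points from tips to crown; legs along z at y = +20 and -20 mm, round tips at z = 0; straight crown bar at z = 74 to 82 mm. 70 to 105 g. Fits either way round. Starts upright in the holder, tips 7 mm above the table. Home in the plate, its tips are 28 mm below the face.
- cover_knob (a point): Centre of the top of the cover's black round knob, 12 mm in diameter, its axis along plate z, its top 34 mm above the face, the lowest 5 mm in the red lever. It stands 26 mm from the pin: at cover angle a it is at x = 26 sin a, y = 46 + 26 cos a mm in the plate's frame. It does not spin on the lever, but being round it can turn between the fingers.
- cover_pin (a point): The cover's pin, at the plate's face: x = 0, y = +46 mm in the plate's frame; the cover turns about plate z here.
- tip_left (a point): Tip of the U-bolt's leg on its +y side (lowest point of the leg).
- tip_right (a point): Tip of the U-bolt's leg on its -y side (lowest point of the leg).
- holder: Fixed blue plastic holder block, 50 x 80 x 35 mm high, with two upright holes 11 mm wide and 28 mm deep, 40 mm apart along its y, in which the U-bolt stands. Origin at the centre of its underside.
- bottle: White jar with a red cap, 60 mm in diameter, 100 mm high, standing loose. Origin at the centre of its underside. Leave it.
- weight: Steel weight with a small grip on top, 64 mm in diameter, 40 mm high, loose. Origin at the centre of its underside. Leave it.
- tin: Aluminium sample tin, 64 mm in diameter, 40 mm high, loose. Origin at the centre of its underside. Leave it.
Not all that is in view belongs to the job. Of the things shaped like the ubolt, the brass one is meant.

How it is judged:
By the outcome, as a careful person would: the job done as asked, in the order asked, and still so for the second after the job is handed in, with the robot touching nothing.
It also fails if it takes over 58 s, if anything falls off the work surface, if the arm or the gripper's body presses on something with over 40 N, if the wrist force passes 120 N, or if a joint passes its speed limit or range.

## Working session

There is one attempt and no reset: what is moved stays moved. The work goes in short steps, each a Python script; the robot and the scene stay as the last script left them, time stands still between calls to the robot, and variables do not carry over. Pictures are saved under pics/ and viewed, and the job is handed in when it is done.

```bash
ls; mkdir -p pics; python3 - <<'E'
from cell import bot
import cv2, numpy as np
for n in ["side","top","wrist"]:
    im=bot.camera(n); cv2.imwrite(f"pics/a_{n}.png",im[:,:,::-1]); c=bot.calibration(n); print(n,{k:np.round(v,4).tolist() for k,v in c.items()})
    for t in ["ubolt","plate","holder","cover_knob","hole_right","post","cover_pin","hole_left","tip_left"]:
        if n!="wrist":
            print(t,[(np.round(d['bbox'],1).tolist(),round(d['confidence'],2)) for d in bot.search_frame(n,t)])
print(bot.read_clock(), bot.read_tool_rot())
E
```

```text
pics
side {'mtx': [[384.3144, 0.0, 260.6901], [0.0, 384.3144, 192.1075], [0.0, 0.0, 1.0]], 'extrinsics': [[-0.9486, -0.3163, -0.0112, 0.4932], [-0.1908, 0.5998, -0.777, 0.2492], [0.2525, -0.735, -0.6293, 0.7854], [0.0, 0.0, 0.0, 1.0]]}
ubolt [([295.1, 351.6, 22.9, 28.7], 0.66), ([245.3, 325.1, 20.7, 36.9], 0.61), ([231.6, 333.9, 48.3, 49.7], 0.54)]
plate [([219.5, 131.7, 82.1, 117.4], 0.97)]
holder [([234.7, 330.8, 48.2, 53.2], 0.8)]
cover_knob [([243.7, 327.1, 22.6, 36.1], 0.72), ([249.2, 205.3, 18.8, 15.4], 0.54)]
hole_right [([220.3, 131.7, 82.9, 112.2], 0.96), ([245.2, 327.6, 21.9, 34.2], 0.21)]
post [([219.8, 127.0, 76.6, 119.2], 0.64)]
cover_pin [([221.7, 135.9, 80.1, 109.0], 0.83)]
hole_left [([220.2, 134.6, 79.5, 111.9], 0.69), ([246.8, 325.5, 16.9, 35.9], 0.34)]
tip_left [([246.5, 329.2, 21.9, 33.7], 0.67), ([291.3, 349.9, 24.9, 29.5], 0.66)]
top {'mtx': [[448.3383, 0.0, 251.2336], [0.0, 448.3383, 193.2432], [0.0, 0.0, 1.0]], 'extrinsics': [[0.009, -1.0, 0.0039, -0.0525], [-0.9954, -0.0093, -0.0955, 0.5402], [0.0956, -0.003, -0.9954, 1.3541], [0.0, 0.0, 0.0, 1.0]]}
ubolt []
plate [([231.1, 151.3, 81.8, 72.4], 0.96)]
holder [([142.7, 215.1, 28.7, 19.3], 0.84)]
cover_knob [([241.6, 188.3, 19.1, 11.5], 0.71)]
hole_right [([232.2, 152.7, 83.7, 68.7], 0.96)]
post [([232.9, 148.1, 80.0, 76.4], 0.6)]
cover_pin [([235.8, 151.8, 79.8, 73.2], 0.61)]
hole_left [([236.8, 150.4, 77.3, 74.0], 0.76)]
tip_left []
wrist {'mtx': [[331.8393, 0.0, 252.5836], [0.0, 331.8393, 187.5733], [0.0, 0.0, 1.0]], 'hand_eye': [[1.0, 0.0003, -0.0001, -0.0013], [0.0002, -0.283, 0.9591, -0.1433], [0.0002, -0.9591, -0.283, 0.0716], [0.0, 0.0, 0.0, 1.0]]}
1.05 [ 0.56843424 -0.56842107  0.42058858 -0.42057728]
```

View pics/a_side.png

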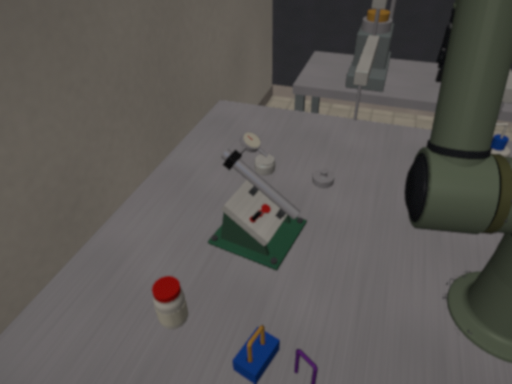

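View pics/a_top.png

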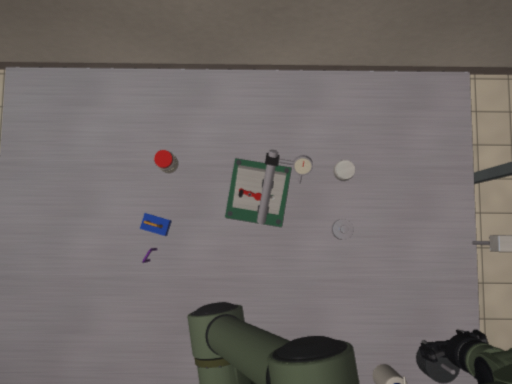

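View pics/a_wrist.png

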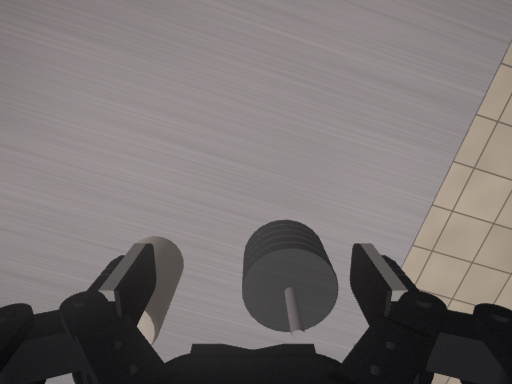

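```bash
cat > h.py <<'E'
from cell import bot
import cv2, numpy as np
from scipy.spatial.transform import Rotation as R
from scipy.optimize import least_squares
def q2R(q): return R.from_quat(np.r_[q[1:],q[0]]).as_matrix()
def R2q(M): x=R.from_matrix(M).as_quat(); return np.r_[x[3],x[:3]]
def down(yaw, tilt=None):
    # tool y down; tool x along (cos yaw, sin yaw)
    x=np.array([np.cos(yaw),np.sin(yaw),0]); y=np.array([0,0,-1.]); return np.c_[x,y,np.cross(x,y)]
def cam(n):
    """K, E(world->cam)"""
    c=bot.calibration(n)
    if n!="wrist": return c['mtx'],c['extrinsics']
    T=np.eye(4); T[:3,:3]=q2R(bot.read_tool_rot()); T[:3,3]=bot.read_position()
    return c['mtx'],np.linalg.inv(T@c['hand_eye'])
def proj(KE,P):
    K,E=KE; P=np.atleast_2d(P); c=P@E[:3,:3].T+E[:3,3]; u=c@K.T; return u[:,:2]/u[:,2:]
def ray(KE,uv):
    K,E=KE; d=E[:3,:3].T@np.linalg.solve(K,[uv[0],uv[1],1]); o=-E[:3,:3].T@E[:3,3]; return o,d/np.linalg.norm(d)
def onz(KE,uv,z): o,d=ray(KE,uv); return o+d*(z-o[2])/d[2]
def tri(l):
    A=np.zeros((3,3));b=np.zeros(3)
    for KE,uv in l:
        o,d=ray(KE,uv);M=np.eye(3)-np.outer(d,d);A+=M;b+=M@o
    return np.linalg.solve(A,b)
def platepose(p):
    yaw=p[3]; s=np.radians(32)
    # z axis: up and toward robot; x up slope away
    Rz=R.from_euler('z',yaw).as_matrix()
    x=np.array([np.cos(s),0,np.sin(s)]); y=np.array([0,1,0]); z=np.cross(x,y)
    T=np.eye(4); T[:3,:3]=Rz@np.c_[x,y,z]; T[:3,3]=p[:3]; return T
def shot(n,name,crop=None,scale=1):
    KE=cam(n); im=bot.camera(n)[:,:,::-1].copy(); cv2.imwrite(f"pics/{name}_raw.png",im)
    if crop: im=im[crop[1]:crop[3],crop[0]:crop[2]]
    if scale!=1: im=cv2.resize(im,None,fx=scale,fy=scale,interpolation=cv2.INTER_CUBIC)
    cv2.imwrite(f"pics/{name}.png",im); np.savez(f"pics/{name}.npz",K=KE[0],E=KE[1]); return KE
def load(name): d=np.load(f"pics/{name}.npz"); return d['K'],d['E']
E
python3 - <<'E'
from h import *
t=cam("top"); s=cam("side")
print("post hi",tri([(t,(272,155)),(s,(232,160))])," lo",tri([(t,(262,222)),(s,(299,216))]))
print("knob",tri([(t,(241,193)),(s,(253,218))]))
print("crown",tri([(t,(155,223)),(s,(257,337))]))
print("holder",onz(t,(155,224),.035),[onz(t,p,.035)[:2] for p in [(144,213),(170,217)]])
print("purple",onz(t,(150,255),.0), "jar",onz(t,(164,159),.1),"weight",onz(t,(342,230),.04),"tin",onz(t,(345,170),.04))
a=cv2.imread("pics/a_top.png")[130:270,120:370]; cv2.imwrite("pics/b_top.png",cv2.resize(a,None,fx=3,fy=3,interpolation=2))
a=cv2.imread("pics/a_side.png")[120:384,200:340]; cv2.imwrite("pics/b_side.png",cv2.resize(a,None,fx=2.2,fy=2.2,interpolation=2))
E
```

```text
post hi [ 0.62777056 -0.1042809   0.18404806]  lo [ 0.45051555 -0.07997905  0.07565083]
knob [ 0.53808369 -0.01636668  0.10001451]
crown [0.44608861 0.23801136 0.06339332]
holder [0.44321827 0.24374081 0.035     ] [array([0.47630403, 0.2781612 ]), array([0.46486917, 0.19880244])]
purple [0.34829807 0.26373068 0.        ] jar [0.63194676 0.20931704 0.1       ] weight [ 0.43013461 -0.32309389  0.04      ] tin [ 0.61351718 -0.33418992  0.04      ]
```

View pics/b_top.png

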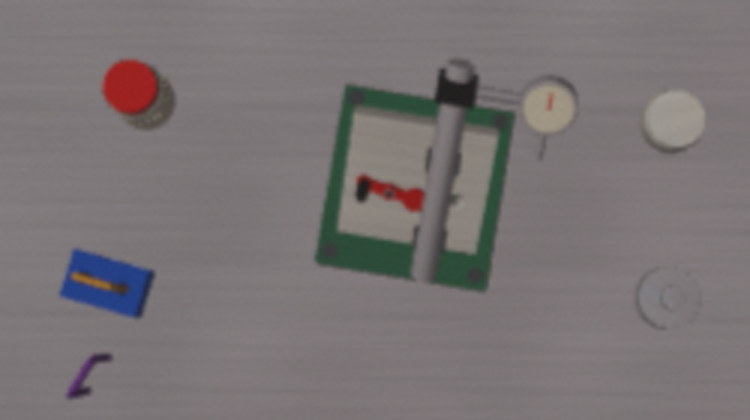

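View pics/b_side.png

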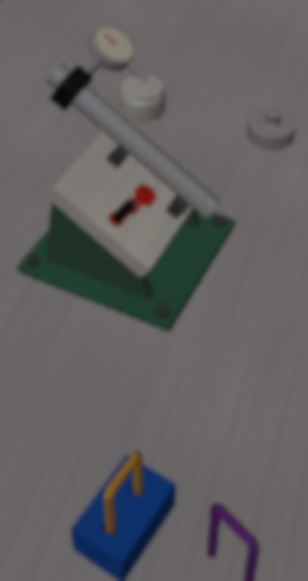

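```bash
python3 - <<'E'
from h import *
yaw=-0.137
T=platepose([0,0,0,yaw]); lo=np.array([.4505,-.08,.0757]); o=lo-T[:3,:3]@[-.07,0,.046-.0]
print("origin guess",o); p=[*o,yaw]; T=platepose(p); np.save("p0.npy",p)
t=cam("top");s=cam("side")
print(proj(t,(T[:3,:3]@np.array([[-.055,-.048,0],[-.055,.092,0],[.075,.092,0],[.075,-.048,0]]).T).T+T[:3,3]))
X,Y,Z=T[:3,:3].T
print(bot.read_joint_positions())
for nm,tx in dict(py=Y,my=-Y,px=X,mx=-X).items():
    M=np.c_[tx,-Z,np.cross(tx,-Z)]
    for pl,P in dict(ins=[0,0,.025],ap=[0,0,.12],knob=[0,.072,.008],knobend=[.026,.044,.008],view=[0.02,.02,.15]).items():
        q=bot.solve_ik(T[:3,:3]@P+T[:3,3],R2q(M)); print(nm,pl,None if q is None else np.round(q,2))
for yw in [-0.14,-0.14+np.pi/2,-.14-np.pi/2,-.14+np.pi]:
  for z in (.07,.2): 
    q=bot.solve_ik([.443,.243,z],R2q(down(yw)));print("hold",yw,None if q is None else np.round(q,2))
E
```

```text
origin guess [ 0.53345503 -0.09143648  0.07378414]
[[279.20713711 212.63565604]
 [233.43055805 205.90153401]
 [238.26262293 166.73493394]
 [286.09325509 173.72807415]]
[-1.40820003e+00  3.26201253e-01 -1.92604871e-01  1.05201464e+00
  2.22056011e-06  1.43661524e+00]
py ins [-0.39  0.2  -1.04 -0.21  0.13 -0.21]
py ap [-0.43 -0.08 -1.03  0.09  0.15 -0.25]
py knob [-0.19  0.26 -1.03 -0.27  0.03 -0.04]
py knobend [-0.26  0.25 -0.97 -0.2   0.06 -0.1 ]
py view [-0.36 -0.15 -0.96  0.21  0.12 -0.19]
my ins [-0.39  0.2  -1.04 -0.21  0.13  2.93]
my ap [-0.43 -0.08 -1.03  0.09  0.15  2.89]
my knob [-0.19  0.26 -1.03 -0.27  0.03  3.1 ]
my knobend [-0.26  0.25 -0.97 -0.2   0.06  3.04]
my view [-0.36 -0.15 -0.96  0.21  0.12  2.95]
px ins [-0.39  0.2  -1.04 -0.21  0.13  1.36]
px ap [-0.43 -0.08 -1.03  0.09  0.15  1.32]
px knob [-0.19  0.26 -1.03 -0.27  0.03  1.53]
px knobend [-0.26  0.25 -0.97 -0.2   0.06  1.47]
px view [-0.36 -0.15 -0.96  0.21  0.12  1.38]
mx ins [-0.39  0.2  -1.04 -0.21  0.13 -1.78]
mx ap [-0.43 -0.08 -1.03  0.09  0.15 -1.82]
mx knob [-0.19  0.26 -1.03 -0.27  0.03 -1.61]
mx knobend [-0.26  0.25 -0.97 -0.2   0.06 -1.67]
mx view [-0.36 -0.15 -0.96  0.21  0.12 -1.76]
hold -0.14 [ 0.36  0.42 -0.52  0.63  0.    2.07]
hold -0.14 [ 0.36  0.27 -0.36  0.94  0.    2.07]
hold 1.4307963267948964 [ 0.36  0.42 -0.52  0.63  0.    0.5 ]
hold 1.4307963267948964 [ 0.36  0.27 -0.36  0.94  0.    0.5 ]
hold -1.7107963267948967 [ 0.36  0.42 -0.52  0.63  0.   -2.65]
hold -1.7107963267948967 [ 0.36  0.27 -0.36  0.94  0.   -2.65]
hold 3.001592653589793 [ 0.36  0.42 -0.52  0.63  0.   -1.08]
hold 3.001592653589793 [ 0.36  0.27 -0.36  0.94  0.   -1.08]
```

```bash
python3 - <<'E'
from h import *
p=np.load("p0.npy"); T=platepose(p); X,Y,Z=T[:3,:3].T
he=bot.calibration("wrist")['hand_eye']
M=np.c_[Y,-Z,np.cross(Y,-Z)]
tgt=T[:3,:3]@[.01,.02,.01]+T[:3,3]
cd=M@he[:3,2]; campos=tgt-cd*.26; tcp=campos-M@he[:3,3]
print(tcp, bot.solve_ik(tcp,R2q(M)))
bot.move_linear([.161,-.526,.33],speed=.3)
bot.move_pose(tcp,R2q(M)); print(bot.read_clock())
shot("wrist","v1")
for t in ["hole_right","hole_left","cover_knob","cover_pin","post","plate"]:
    print(t,[(np.round(d['bbox'],1).tolist(),round(d['confidence'],2)) for d in bot.search_frame("wrist",t)])
E
```

```text
[ 0.48218075 -0.06284021  0.17642901] [-0.35410379 -0.06850267 -1.01074638  0.08066628  0.11439517 -0.18492551]
3.6083
hole_right [([156.1, 90.2, 200.0, 275.6], 0.57), ([496.1, 151.5, 15.9, 51.6], 0.17)]
hole_left [([156.3, 93.5, 199.9, 270.4], 0.74), ([3.6, 178.5, 68.9, 61.5], 0.6)]
cover_knob [([157.3, 89.3, 198.4, 269.3], 0.64)]
cover_pin [([157.1, 92.2, 199.0, 268.7], 0.88)]
post [([143.2, 86.8, 213.7, 277.2], 0.56)]
plate [([157.9, 86.1, 197.6, 277.4], 0.62), ([247.0, 165.2, 93.8, 52.7], 0.39)]
```

View pics/v1.png

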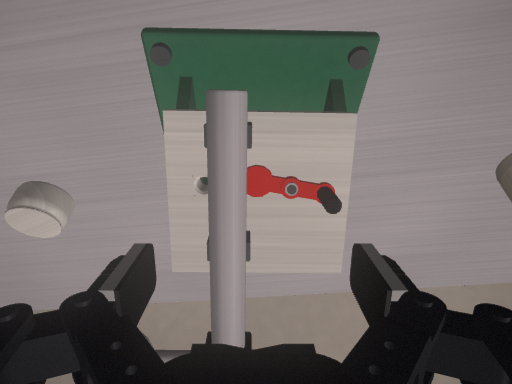

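```bash
python3 - <<'E'
import cv2
a=cv2.imread("pics/v1_raw.png")[80:290,140:370]; cv2.imwrite("pics/v1c.png",cv2.resize(a,None,fx=2.8,fy=2.8,interpolation=2))
E
```

```text
(no output)
```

View pics/v1c.png

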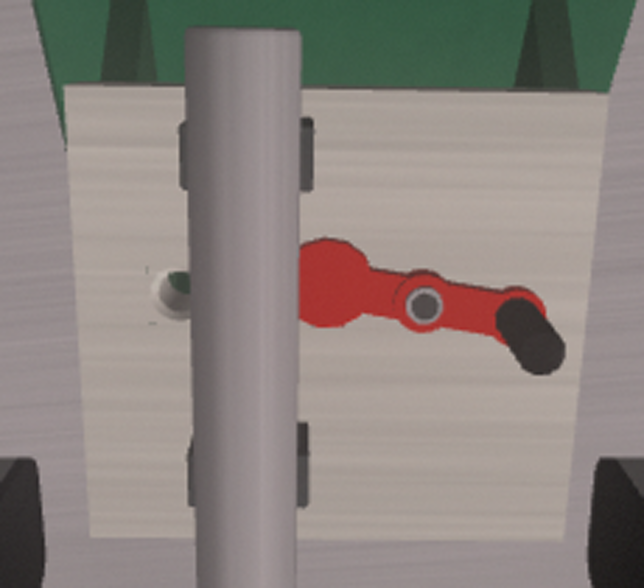

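```bash
cat > fit.py <<'E'
from h import *
KE=load("v1")
c=lambda u,v:np.array([u/2.8+140-.3,v/2.8+80-.3])
pts=[([-55,-48,0],c(64,85),1),([-55,92,0],c(608,92),1),([75,-48,0],c(90,537),1),([75,92,0],c(564,539),1),([0,-20,0],c(180,294),1.5),([-70,-13,33],c(187,29),1.5),([-70,13,33],c(301,31),1.5)]
P=np.array([p[0] for p in pts])*1e-3; U=np.array([p[1] for p in pts]); W=np.array([p[2] for p in pts])
def res(p,full=False):
    T=platepose(p[:4])
    if full: T=T.copy(); T[:3,:3]=T[:3,:3]@R.from_rotvec([p[4],p[5],0]).as_matrix()
    return ((proj(KE,P@T[:3,:3].T+T[:3,3])-U)/W[:,None]).ravel()
p0=np.load("p0.npy")
s=least_squares(res,p0); print(s.x.round(4)); print(s.fun.reshape(-1,2).round(1))
s2=least_squares(lambda p:res(p,True),np.r_[s.x,0,0]); print(s2.x.round(4)); print(s2.fun.reshape(-1,2).round(1))
np.save("p1.npy",s.x)
T=platepose(s.x)
w=lambda v:T[:3,:3]@(np.array(v)*1e-3)+T[:3,3]
kn=c(545,355)
def pl(uv,z):
    o,d=ray(KE,uv); Ti=np.linalg.inv(T); o=Ti[:3,:3]@o+Ti[:3,3]; d=Ti[:3,:3]@d
    return (o+d*(z-o[2])/d[2])*1e3
print("knob",pl(kn,.034),"pin",pl(c(424,306),.009),"disc",pl(c(327,282),.006))
t=cam("top")
print(proj(t,np.array([w([-55,-48,0]),w([-55,92,0]),w([75,92,0]),w([75,-48,0])])))
E
python3 fit.py
```

```text
[ 0.5312 -0.0867  0.0903 -0.155 ]
[[ 0.   0.3]
 [ 0.2  0.6]
 [ 0.6 -0.3]
 [-0.3  0.3]
 [-0.1 -0.1]
 [-0.9 -0.5]
 [ 0.3 -0.5]]
[ 0.5311 -0.0866  0.0905 -0.1547 -0.0075  0.0011]
[[-0.2  0.4]
 [ 0.1  0.5]
 [ 0.6  0. ]
 [-0.4 -0.1]
 [-0.1 -0. ]
 [-0.7 -0.5]
 [ 0.6 -0.5]]
knob [ 4.54844802 72.21395614 34.        ] pin [ 0.06983599 45.82442283  9.        ] disc [-5.39513472 20.08136796  6.        ]
[[277.65514092 213.31507779]
 [231.44309919 205.66495163]
 [236.93250325 166.09099197]
 [285.24770557 174.03733918]]
```

```bash
cat >> h.py <<'E'
import os
if os.path.exists("p1.npy"):
    TP=platepose(np.load("p1.npy")); PX,PY,PZ=TP[:3,:3].T
    W=lambda x,y,z: TP[:3,:3]@(np.array([x,y,z])*1e-3)+TP[:3,3]
    inP=lambda p:(np.linalg.inv(TP)@np.r_[p,1])[:3]*1e3
    Mpx=np.c_[PX,-PZ,np.cross(PX,-PZ)]; Mpy=np.c_[PY,-PZ,np.cross(PY,-PZ)]
E
python3 - <<'E'
from h import *
a=.18; kx,ky=26*np.sin(a),46+26*np.cos(a)
bot.set_gripper(.5,grasp_force=25)
bot.move_pose(W(kx,ky,70),R2q(Mpx))
shot("wrist","k1")
print(bot.move_linear(W(kx,ky,13),speed=.12,until_force=6), inP(bot.read_position()),bot.read_ft_force(),bot.read_clock())
shot("wrist","k2")
E
```

```text
False [ 4.24055428 71.52451648 13.02858146] [-0.20270083  0.48078673  0.49799703] 6.6583
```

View pics/k2.png

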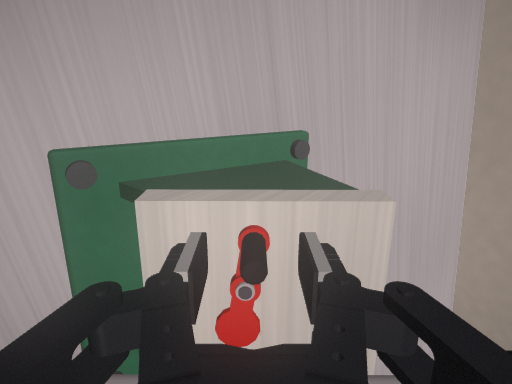

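The knob (255,258) sits centred between the pads (190 and 315). I'll grip it and swing the cover.

```bash
python3 - <<'E'
from h import *
bot.set_gripper(0.0,grasp_force=30)
q=inP(bot.read_position()); print(bot.read_gripper_width(),q)
z=q[2]
for a in np.r_[np.arange(.35,1.5,.15),1.55,1.62]:
    h=bot.move_linear(W(26*np.sin(a),46+26*np.cos(a),z),speed=.05)
f0=bot.read_ft_force()
a=1.75; h=bot.move_linear(W(26*np.sin(a),46+26*np.cos(a),z),speed=.02,until_force=8)
print(h,inP(bot.read_position()),f0,bot.read_ft_force(),bot.read_clock())
shot("wrist","k3")
E
```

```text
0.12549285901150897 [ 5.12750442 71.70411947 13.49552989]
False [25.86009293 43.83340452 13.6336893 ] [-0.49095296  6.41212267  0.18719184] [1.18262947 6.59394188 0.65418813] 9.9083
```

View pics/k3.png

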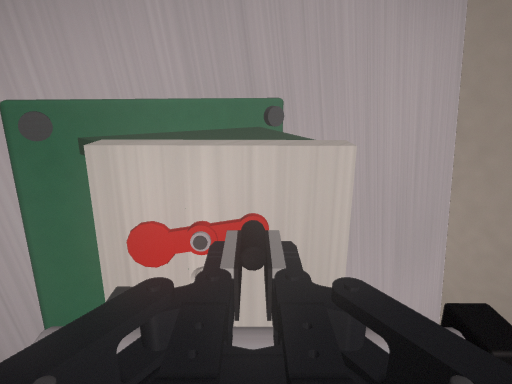

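```bash
python3 - <<'E'
from h import *
bot.set_gripper(.4)
q=inP(bot.read_position()); bot.move_linear(W(q[0],q[1],110),speed=.25)
he=bot.calibration("wrist")['hand_eye']
M=down(1.42); tgt=np.array([.445,.241,.06]); tcp=tgt-M@he[:3,2]*.26-M@he[:3,3]
print(tcp); bot.move_pose(tcp,R2q(M)); print(bot.read_clock())
shot("wrist","u1")
for t in ["ubolt","holder"]:
    print(t,[(np.round(d['bbox'],1).tolist(),round(d['confidence'],2)) for d in bot.search_frame("wrist",t)])
shot("top","u1t",(120,130,320,270),3.5)
E
```

```text
[0.44450806 0.24146689 0.16555696]
11.9417
ubolt [([236.5, 23.6, 36.3, 74.9], 0.92), ([228.9, 169.0, 65.8, 39.5], 0.71)]
holder [([208.6, 140.0, 102.4, 68.3], 0.7), ([0.0, 287.1, 11.0, 52.8], 0.41)]
```

View pics/u1.png

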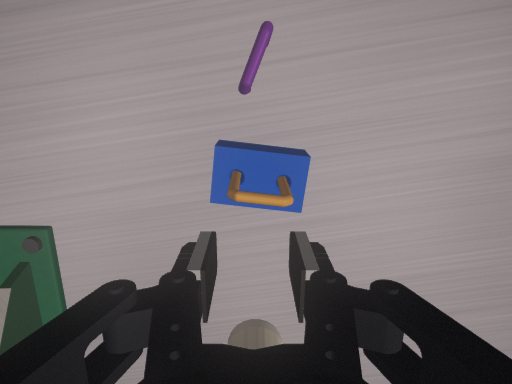

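View pics/u1t.png

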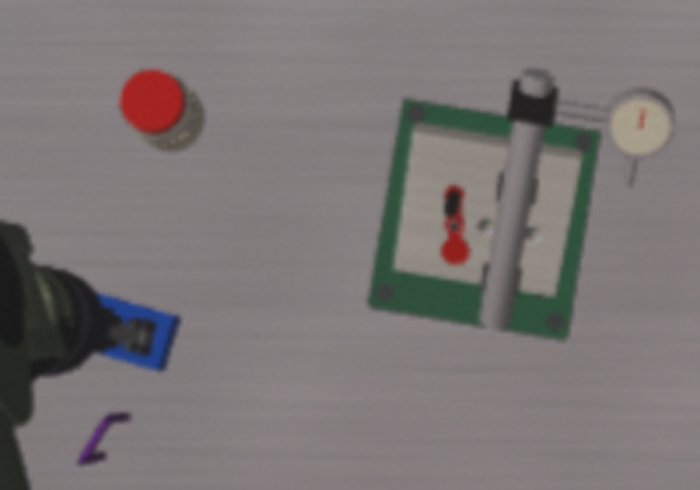

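```bash
python3 - <<'E'
import cv2
a=cv2.imread("pics/u1_raw.png")[130:220,195:325]; cv2.imwrite("pics/u1c.png",cv2.resize(a,None,fx=6,fy=6,interpolation=2))
E
```

```text
(no output)
```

View pics/u1c.png

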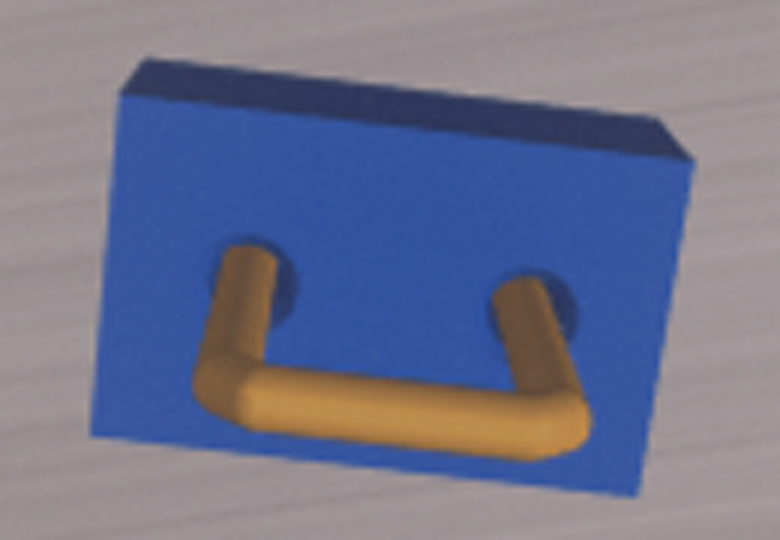

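```bash
cat > fitu.py <<'E'
from h import *
KE=load("u1"); c=lambda u,v:np.array([u/6+195-.4,v/6+130-.4])
C=np.array([onz(KE,c(*q),.035) for q in [(119,95),(694,160),(637,496),(91,436)]])
print("holder ctr",C.mean(0),"sides",np.linalg.norm(np.diff(C,axis=0),axis=1))
d=(C[0]+C[3]-C[1]-C[2]); print("y yaw",np.arctan2(d[1],d[0]), np.arctan2(-d[1],-d[0]))
A=onz(KE,c(193,378),.085);B=onz(KE,c(592,428),.085);e=B-A
print("crown ctr",(A+B)/2,"len",np.linalg.norm(e),"yaw",np.arctan2(e[1],e[0]))
E
python3 fitu.py
```

```text
holder ctr [0.44579092 0.24693207 0.035     ] sides [0.08008825 0.05009882 0.07990427]
y yaw -1.837583201078623 1.3040094525111703
crown ctr [0.44471723 0.24706304 0.085     ] len 0.04734637833864582 yaw 1.2879747173879417
```

```bash
python3 - <<'E'
from h import *
M=down(1.298); c=[.4453,.247]
bot.set_gripper(.8,grasp_force=60)
bot.move_pose([*c,.14],R2q(M))
print(bot.move_linear([*c,.058],speed=.12,until_force=6),bot.read_position())
f0=bot.read_ft_force()
bot.set_gripper(0.0,grasp_force=60)
print(bot.read_gripper_width(),bot.read_ft_force()-f0)
print(bot.move_linear([*c,.125],speed=.08,until_force=15),bot.read_position(),bot.read_ft_force()-f0,bot.read_clock())
shot("wrist","g1")
E
```

```text
False [0.44599147 0.24724254 0.05875686]
0.5402342083867958 [-0.48508695 -2.02686855  5.5448682 ]
False [0.44489083 0.24683309 0.12450706] [ 0.09541172 -0.4875242  -0.13146534] 14.9833
```

View pics/g1.png

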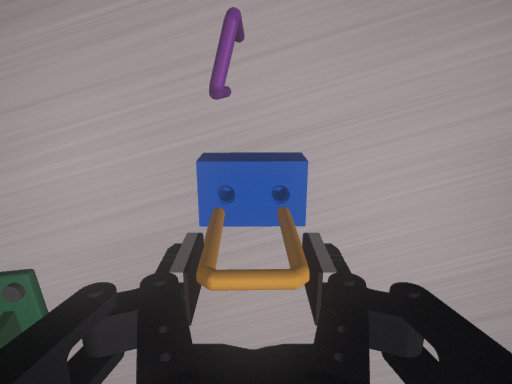

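```bash
python3 - <<'E'
import cv2
a=cv2.imread("pics/g1_raw.png")[195:300,185:325]; cv2.imwrite("pics/g1c.png",cv2.resize(a,None,fx=5.5,fy=5.5,interpolation=2))
E
```

```text
(no output)
```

View pics/g1c.png

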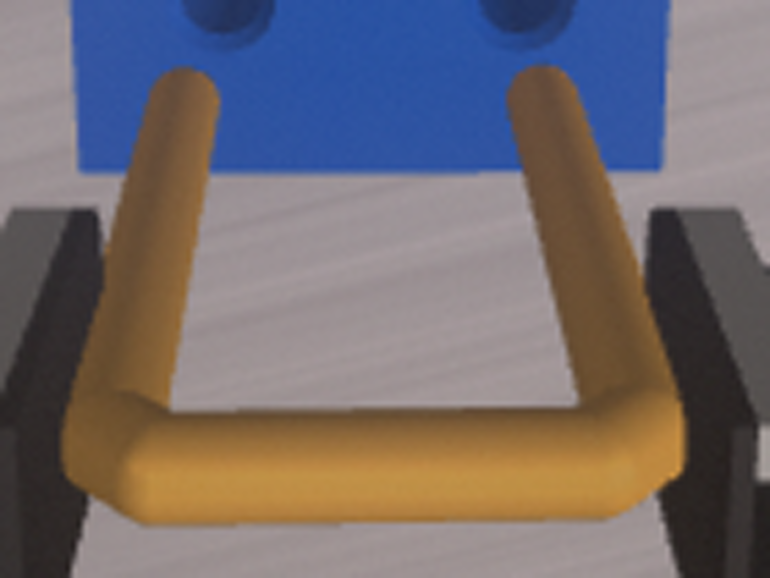

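```bash
cat > bolt.py <<'E'
from h import *
from scipy.optimize import minimize
def omask(name):
    im=cv2.imread(f"pics/{name}_raw.png"); hsv=cv2.cvtColor(im,cv2.COLOR_BGR2HSV)
    m=((hsv[...,0]>8)&(hsv[...,0]<28)&(hsv[...,1]>110)).astype(np.uint8)
    n,l,s,_=cv2.connectedComponentsWithStats(m); k=1+np.argmax(s[1:,4]); return (l==k).astype(np.uint8)
S=4
th=np.linspace(0,2*np.pi,12,endpoint=False)
sph=np.array([[np.cos(a)*np.sin(b),np.sin(a)*np.sin(b),np.cos(b)] for a in th for b in np.linspace(0,np.pi,9)])*.004
segs=[((0,-.02,.004),(0,-.02,.078)),((0,.02,.004),(0,.02,.078)),((0,-.02,.078),(0,.02,.078))]
def render(K,Tc,roi):
    x0,y0,x1,y1=roi; m=np.zeros(((y1-y0)*S,(x1-x0)*S),np.uint8)
    for a,b in segs:
        P=np.r_[sph+a,sph+b]@Tc[:3,:3].T+Tc[:3,3]; u=P@K.T; u=u[:,:2]/u[:,2:]
        q=((u-[x0,y0]+.5)*S*16-8).round().astype(np.int32)
        cv2.fillConvexPoly(m,cv2.convexHull(q),255,shift=4)
    return cv2.resize(m,(x1-x0,y1-y0),interpolation=cv2.INTER_AREA)/255.
def pose(v,T0):
    T=np.eye(4); T[:3,:3]=T0[:3,:3]@R.from_rotvec(v[3:]/50).as_matrix(); T[:3,3]=T0[:3,3]+v[:3]*1e-3; return T
def fitbolt(name,T0):
    """T0 tool->bolt nominal; returns bolt pose in tool frame"""
    c=bot.calibration("wrist"); K=c['mtx']; Hi=np.linalg.inv(c['hand_eye'])
    m=omask(name); ys,xs=np.nonzero(m); roi=(xs.min()-15,ys.min()-15,xs.max()+15,ys.max()+15)
    g=cv2.GaussianBlur(m[roi[1]:roi[3],roi[0]:roi[2]].astype(float),(0,0),1.2)
    f=lambda v:((cv2.GaussianBlur(render(K,Hi@pose(v,T0),roi),(0,0),1.2)-g)**2).sum()+.05*(v[3:]**2).sum()*0
    v=np.zeros(6)
    for _ in range(3):
        r=minimize(f,v,method='Powell',options=dict(xtol=1e-2,ftol=1e-5)); v=r.x
        r=minimize(f,v,method='Nelder-Mead',options=dict(xatol=5e-3,fatol=1e-3,maxiter=1500,initial_simplex=np.vstack([v,v+np.eye(6)*.5]))); v=r.x
    print("cost",r.fun,"area",m.sum(),"v mm,mrad",v[:3].round(2),(v[3:]*20).round(1))
    o=render(K,Hi@pose(v,T0),roi); im=cv2.imread(f"pics/{name}_raw.png")[roi[1]:roi[3],roi[0]:roi[2]]
    im=cv2.resize(im,None,fx=5,fy=5,interpolation=2); e=cv2.Canny((cv2.resize(o,None,fx=5,fy=5)>.5).astype(np.uint8)*255,50,100); im[e>0]=(0,255,0)
    cv2.imwrite(f"pics/{name}_fit.png",im)
    return pose(v,T0)
# nominal: bolt z = -tool y, bolt y = tool x, bolt x = y×z = tool x × -tool y = -tool z
T0=np.eye(4); T0[:3,:3]=np.c_[[0,0,-1],[1,0,0],[0,-1,0]]; T0[:3,3]=[0,.051,0]
if __name__=="__main__":
    import sys
    T=fitbolt(sys.argv[1],T0); print(T.round(4)); np.save("Tb.npy",T)
E
python3 bolt.py g1
```

```text
cost 192.06788030397468 area 3837 v mm,mrad [ 0.18  2.67 -1.04] [-10.5  -3.4   2.1]
[[ 2.100e-03  9.999e-01  1.050e-02  2.000e-04]
 [-3.400e-03  1.050e-02 -9.999e-01  5.370e-02]
 [-1.000e+00  2.100e-03  3.400e-03 -1.000e-03]
 [ 0.000e+00  0.000e+00  0.000e+00  1.000e+00]]
```

```bash
python3 -c "
import cv2;print(cv2.imread('pics/g1_fit.png').shape)"
```

```text
(555, 715, 3)
```

View pics/g1_fit.png

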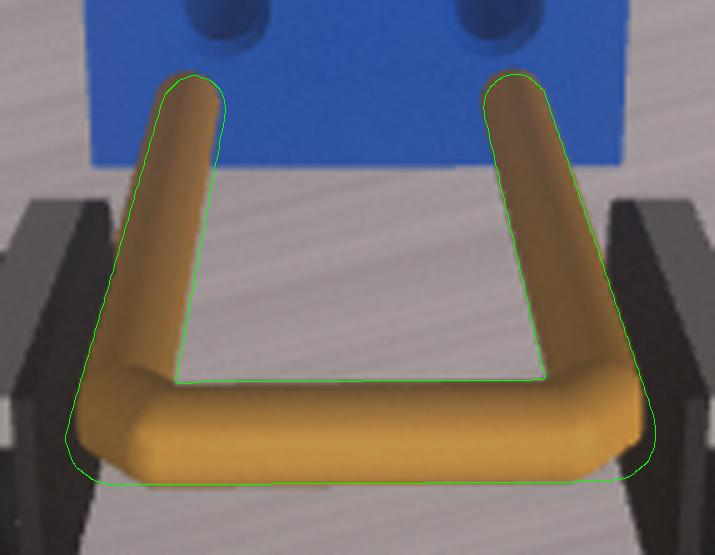

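```bash
python3 - <<'E'
s=open("bolt.py").read()
i=s.index("segs=");j=s.index("\n",i)
s=s[:i]+"segs=[((0,-.02,.004),(0,-.02,.0735)),((0,.02,.004),(0,.02,.0735)),((0,-.0155,.078),(0,.0155,.078)),((0,-.02,.0735),(0,-.0155,.078)),((0,.02,.0735),(0,.0155,.078))]"+s[j:]
s=s.replace("for b in np.linspace(0,np.pi,9)","for b in np.linspace(0,np.pi,17)").replace("endpoint=False","endpoint=False").replace("2*np.pi,12","2*np.pi,24")
open("bolt.py","w").write(s)
E
python3 bolt.py g1
```

```text
cost 132.73224572636366 area 3837 v mm,mrad [ 0.39  0.98 -0.04] [-6.2 -1.6  2.5]
[[ 2.5e-03  1.0e+00  6.2e-03  4.0e-04]
 [-1.6e-03  6.2e-03 -1.0e+00  5.2e-02]
 [-1.0e+00  2.5e-03  1.6e-03 -0.0e+00]
 [ 0.0e+00  0.0e+00  0.0e+00  1.0e+00]]
```

View pics/g1_fit.png

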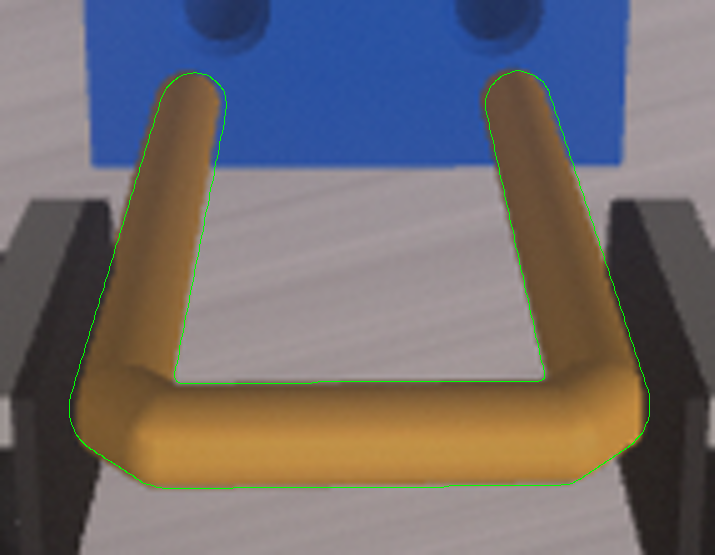

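```bash
cat >> h.py <<'E'
def ins(dx,dy,z,rv=(0,0,0)):
    """TCP pose so that bolt origin at plate (dx,dy,z) mm"""
    Tb=np.load("Tb.npy"); B=np.eye(4); B[:3,3]=np.array([dx,dy,z])*1e-3; B[:3,:3]=R.from_rotvec(rv).as_matrix()
    G=TP@B@np.linalg.inv(Tb); return G[:3,3],R2q(G[:3,:3])
E
python3 - <<'E'
from h import *
p=bot.read_position()
bot.move_linear([p[0],p[1],.22],speed=.25)
P,q=ins(0,0,95); bot.move_pose(P,q); print(bot.read_clock(),inP(bot.read_position()))
P,q=ins(0,0,60); bot.move_linear(P,speed=.1)
shot("wrist","i1")
print(bot.read_clock(), inP(bot.read_position()),inP(P))
E
```

```text
16.7833 [ 8.48027306e-02 -3.21968589e-01  1.46716584e+02]
17.3333 [  0.16762684  -0.20670071 112.00752962] [ 3.93294174e-02 -7.17581508e-01  1.11976997e+02]
```

View pics/i1.png

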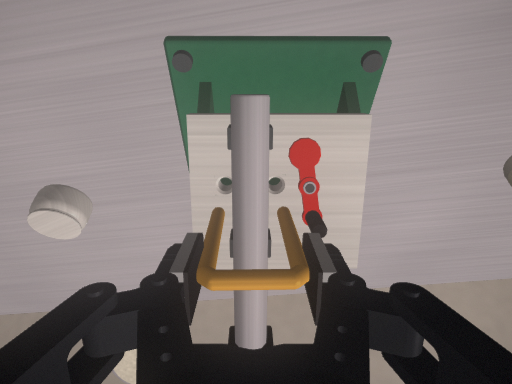

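```bash
python3 - <<'E'
from h import *
KE=load("i1")
P=np.array([W(0,-20,0),W(0,20,0),W(-70,-13,33),W(-70,13,33),W(-55,-48,0),W(-55,92,0),W(75,92,0),W(0,46,9)])
u=proj(KE,P); print(u.round(1))
im=cv2.imread("pics/i1_raw.png"); x0,y0,x1,y1=180,85,380,290
a=cv2.resize(im[y0:y1,x0:x1],None,fx=3,fy=3,interpolation=2)
for q in u: cv2.drawMarker(a,tuple(((q-[x0,y0]+.5)*3-.5).round().astype(int).tolist()),(255,0,255),cv2.MARKER_CROSS,9,1)
cv2.imwrite("pics/i1c.png",a)
E
python3 bolt.py i1
```

```text
[[225.2 184.7]
 [275.2 184.5]
 [229.7  94.3]
 [270.   94.2]
 [186.2 114.6]
 [371.6 114.2]
 [356.7 267.5]
 [309.5 187.5]]
cost 100.76167876502376 area 3879 v mm,mrad [ 0.09  0.79 -1.04] [-13.3  -3.6   3.4]
[[ 3.400e-03  9.999e-01  1.330e-02  1.000e-04]
 [-3.500e-03  1.330e-02 -9.999e-01  5.180e-02]
 [-1.000e+00  3.400e-03  3.600e-03 -1.000e-03]
 [ 0.000e+00  0.000e+00  0.000e+00  1.000e+00]]
```

View pics/i1c.png

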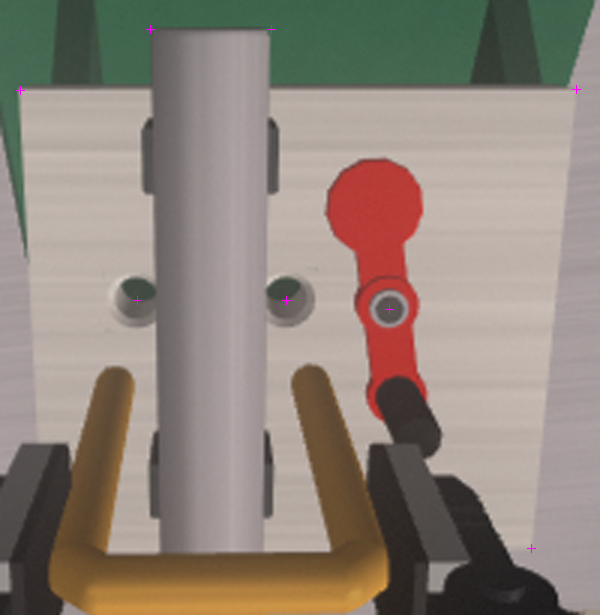

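View pics/i1_fit.png

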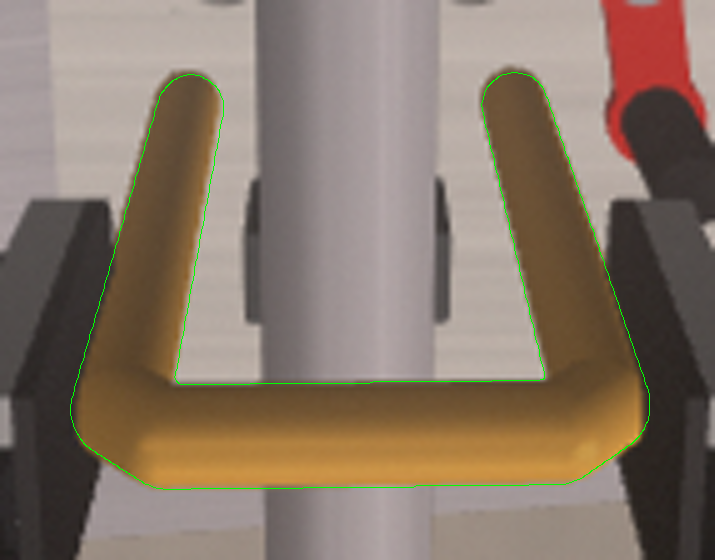

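```bash
python3 - <<'E'
from h import *
from bolt import pose,T0
v=np.array([.24,.88,-.5,-.4,-.13,.15]); np.save("Tb.npy",pose(v,T0))
P,q=ins(0,0,60); bot.move_linear(P,speed=.05,rotation=q)
P,q=ins(0,0,9); h=bot.move_linear(P,speed=.06,rotation=q,until_force=5)
print(h,bot.read_ft_force(),bot.read_clock(),inP(bot.read_position())-inP(P))
KE=shot("wrist","i2")
B=[W(0,-20,0),W(0,20,0),W(0,-20,13),W(0,20,13)]
u=proj(KE,np.array(B)); print(u.round(1))
im=cv2.imread("pics/i2_raw.png"); x0,y0,x1,y1=180,150,330,300
a=cv2.resize(im[y0:y1,x0:x1],None,fx=4,fy=4,interpolation=2)
for q in u: cv2.drawMarker(a,tuple(((q-[x0,y0]+.5)*4-.5).round().astype(int).tolist()),(255,0,255),cv2.MARKER_CROSS,9,1)
cv2.imwrite("pics/i2c.png",a)
E
```

```text
False [ 0.15153467  0.67020443 -0.49911912] 18.5833 [ 0.1144973  -0.01032185  0.14024692]
[[220.7 205.9]
 [281.8 205.5]
 [218.9 212.9]
 [283.8 212.6]]
```

View pics/i2c.png

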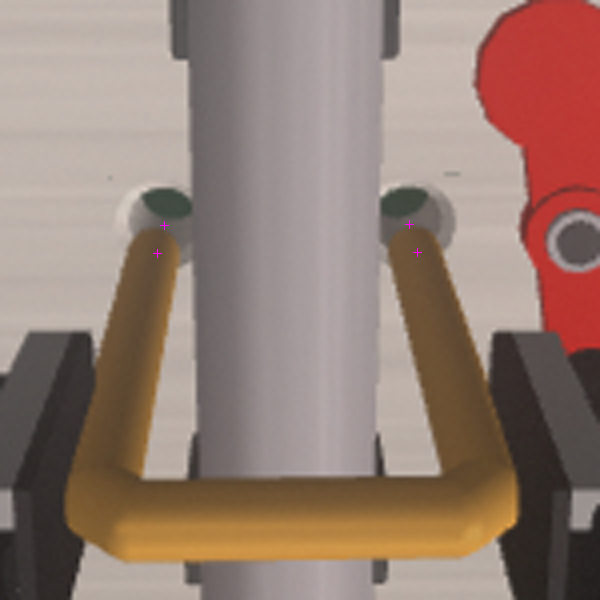

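```bash
python3 - <<'E'
from h import *
for z in (-2,-12,-22):
    P,q=ins(0,0,z); h=bot.move_linear(P,speed=.04,until_force=10)
    print(z,h,bot.read_ft_force().round(1),bot.read_moment().round(2),(inP(bot.read_position())-inP(P)).round(2),bot.read_clock())
    if h: break
shot("wrist","i3")
E
```

```text
-2 False [ 0.2  0.3 -0.8] [0.18 0.63 0.01] [-0.43  0.07 -0.28] 19.0583
-12 False [-0.   0.  -1.6] [ 0.13  0.6  -0.03] [-0.38  0.08 -0.29] 19.4583
-22 False [ 0.3  0.5 -1. ] [0.09 0.59 0.01] [-0.35  0.07 -0.27] 19.8583
```

View pics/i3.png

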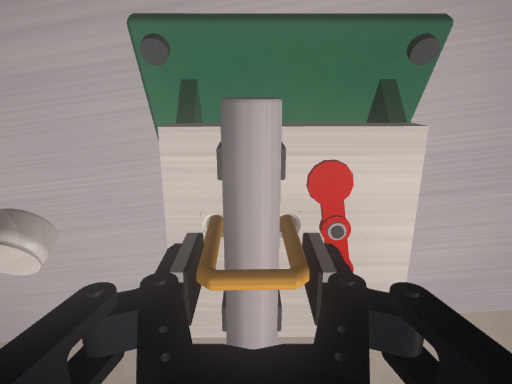

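Both legs are in their holes with no contact force. I'll push to the stop.

```bash
python3 - <<'E'
from h import *
P,q=ins(0,0,-34); h=bot.move_linear(P,speed=.025,until_force=12)
Tb=np.load("Tb.npy"); 
def boltz():
    T=np.eye(4);T[:3,:3]=q2R(bot.read_tool_rot());T[:3,3]=bot.read_position(); return inP((T@Tb)[:3,3]).round(2)
print(h,bot.read_ft_force().round(1),boltz(),bot.read_gripper_width(),bot.read_clock())
shot("wrist","i4")
E
```

```text
True [-5.3  1.5  9. ] [  0.47  -0.06 -28.61] 0.5352410157162429 20.2667
```

View pics/i4.png

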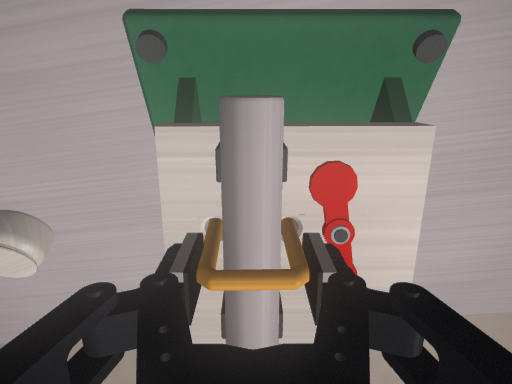

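```bash
python3 - <<'E'
from h import *
p=inP(bot.read_position())
bot.set_gripper(.72)
bot.move_linear(W(p[0],p[1],p[2]+40),speed=.08)
bot.move_linear(W(p[0],p[1],p[2]+85),speed=.2)
bot.wait(.2)
KE=shot("wrist","f1")
print(bot.read_clock(),bot.read_ft_force().round(1))
u=proj(KE,np.array([W(0,s*20,z) for z in (0,50) for s in (-1,1)]+[W(0,0,54)])); print(u.round(1))
im=cv2.imread("pics/f1_raw.png"); x0,y0,x1,y1=180,100,380,290
a=cv2.resize(im[y0:y1,x0:x1],None,fx=3.1,fy=3.1,interpolation=2)
for q in u: cv2.drawMarker(a,tuple(((q-[x0,y0]+.5)*3.1-.5).round().astype(int).tolist()),(255,0,255),cv2.MARKER_CROSS,9,1)
cv2.imwrite("pics/f1c.png",a)
shot("side","f1s",(200,120,320,260),4)
E
```

```text
21.8917 [-0.4 -0.1  0. ]
[[225.5 187.3]
 [276.2 187. ]
 [220.1 208.9]
 [282.2 208.5]
 [251.2 210.8]]
```

View pics/f1c.png

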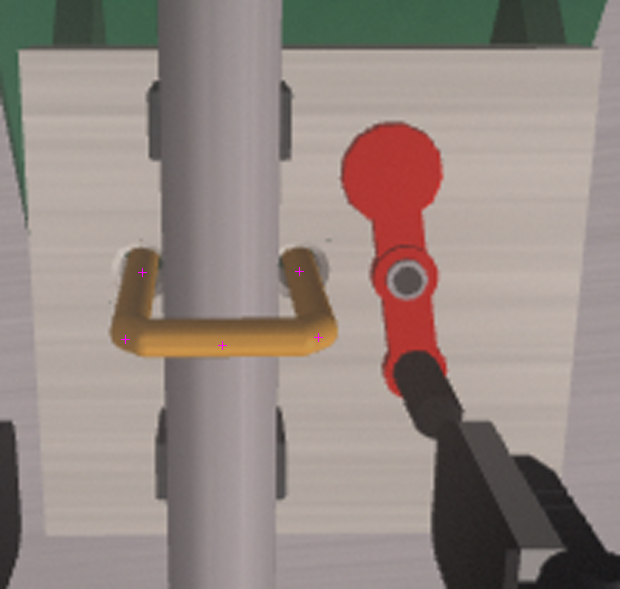

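View pics/f1s.png

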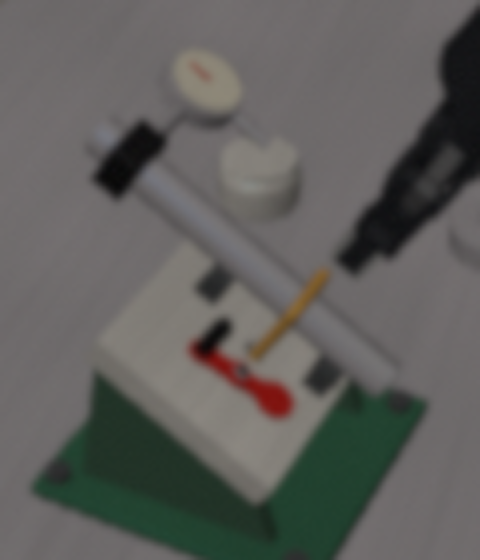

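```bash
python3 - <<'E'
from h import *
s=cam("side")
for dz in (0,8):
  u=proj(s,np.array([W(0,20,0),W(0,24,54+dz),W(0,-24,54+dz)])); print((u-[200,120])*4)
E
```

```text
[[253.71503928 350.79571469]
 [294.97524286 309.15547231]
 [330.54009714 262.41375036]]
[[253.71503928 350.79571469]
 [301.88418559 302.04294359]
 [337.42530476 255.26013493]]
```

```bash
python3 - <<'E'
from h import *
p=inP(bot.read_position()); bot.move_linear(W(p[0],p[1],p[2]+30),speed=.2)
shot("top","ft",(120,130,370,270),3)
print(bot.read_clock()); bot.close_job()
E
```

```text
22.2917
the job is handed in; nothing more can be done
```

View pics/ft.png

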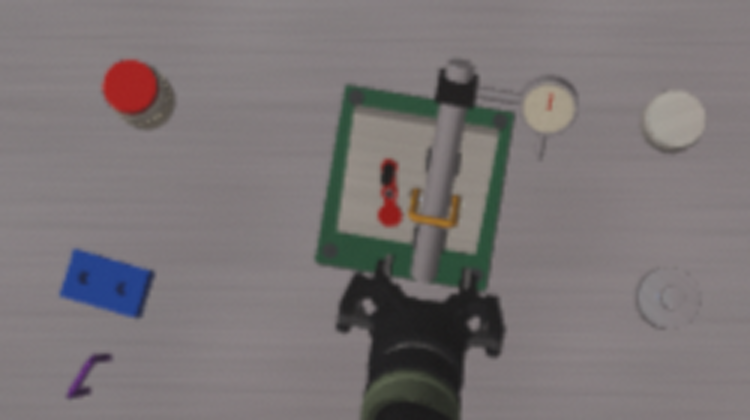

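The job is done and was handed in at 22.3 s: the cover is swung aside and the brass U-bolt is home in the plate and released.

- **Cover:** I gripped the knob and swung the cover to its stop. The knob halted near y = 44 mm against about 6.5 N, roughly 1.65 rad. Later pictures show the left hole clear.
- **U-bolt:** I took the brass one from the blue holder and left the purple look-alike alone. Both legs went around the post and into the holes without noticeable resistance. The push stopped at 28.6 mm below the face (28 mm expected), with about 10 N along the bolt.
- **Last checks:** With the gripper open and backed off, the wrist and side views show the crown where the home position predicts, to within about 1–2 pixels. The force reading was near zero, and the top view shows the jar, tin and weight where they were.
- **Disagreements:** My fits of the bolt's outline in the grip differed by about 1 mm and 7 mrad, and the model looked about 1 mm wider than the bolt at the crown. Neither affected the insertion.

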